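# Roll the sizing gauge shut to its mark

## Robot

A 7-joint arm with a two-finger parallel gripper is mounted at the origin on the work surface; the furniture and walls round the work are solid. World frame = base frame: x ahead of the robot, y to its left, z up, the work surface at z = 0. Lengths are in m, angles in degrees, forces in N, time in s.
With the tool pointing down it reaches from about 0.425 to 0.875 m from the base axis. Payload 4.7 kg.
Tool frame: the origin (TCP) lies at the very end of the fingers, on their centre line; the grasp point (between the pads) lies 19 mm behind it; z points along the fingers, y is the line along which they close (so a half turn about z gives the same grasp; the last joint's range is limited). The gripper opens to 87 mm and grips with 3 to 60 N. Pads are 19 mm wide; open, the fingers measure 117 mm over their backs; the gripper's body (75 mm by 190 mm) begins 51 mm behind the grasp point.
Start: joints at [68.646, 18.392, -4.016, 83.108, 1.295, 78.541, -3.26], TCP at [0.245, -0.602, 0.223] pointing down, gripper open.
Joint ranges: [-163.93, 163.93], [-17.29, 119.83], [-79.2, 71.16], [3.27, 140.29], [-89.18, 269.18], [5.43, 117.66], [-154.24, 154.24]. Speed limits (degrees/s): [147.25, 147.25, 180, 180, 180, 180, 180].

## Interface

Orientations are given as [roll, pitch, yaw] about the fixed x, y, z axes, in that order (R = Rz(yaw) Ry(pitch) Rx(roll)).
In Python, from cell import get_obs, read_camera, sign_off, silhouettes gives the robot as it stands.
- The arm moves only by the tool play_rows, never from a script. Its argument "steps" is a list that holds one entry, the list of rows, each a list of 7 numbers: the shift along the tool's x, y, z in m, then the turn, a rotation vector about the tool's x, y, z in rad, then the finger opening in m, from 0 to 0.087. A call has 1 to 12 rows; each row shifts and turns the commanded pose from where the row before left it, along the tool's axes as they then stand; what a row does not reach is not made up. A row lasts 1/10 s, in which the tool goes at most 50 mm and 8.59 degrees, less where a joint would pass 70% of its speed; a pose out of reach is approached as far as the arm can. A call is refused whole if a number of a shift passes 0.05 or a number of a turn 0.15, either way. A call with a gripper value outside its range is refused whole. The fingers move at their own pace and stop on an object; "force" is the grip in N (left out, the last holds). Time passes only in rows, so rows that do not move let the fingers close. It gives the time, the measured TCP pose, the force, the opening and the grip force at its end, in the units of the state.
- get_obs(): the state, without advancing time (a new reading comes with each control period).
- read_camera(name): name is "side" or "top" or "wrist"; returns a dict with "frame" (384x512x3 uint8, red, green, blue), "intrinsics" (3x3 intrinsics, pixels), "k1" (the pictures are not rectified: a ray, as slopes to the right and down, at radius r is drawn at 1 + k1 r^2 times it, then the intrinsics apply), "view" (4x4, takes a point from world to camera coordinates). Camera axes: x right, y up, looking along -z (the intrinsics and any distortion apply to the point x, -y, -z); pixel columns grow to the right and rows downward; lengths in m; the calibration is good to about 2 mm. A picture is of the moment at which its call begins. There is no depth.
- sign_off(): hands the job in; it is judged then, once.
Trained networks look in the newest picture that a camera, given by its name, has taken for a name from the list of things; names that differ only in an ending like _2 or _b are one class to them, and where a whole thing is asked for, a point or a joint stands for the part that bears it (a point fixed in the world has none). Each returns a list of dicts, best first, with "p" (0 to 1); they miss things now and then, are a little off and sometimes report something else, mostly with a low value. They report only what shows in the picture. A call takes as long as a camera call.
- silhouettes(camera, name): "pixels" (384x512 bool, what is visible of it) and "extent" ([left, top, right, bottom] in pixels, round what is visible of it).
The state is a dict: "time_s": time; "qpos": joint angles; "joint_velocities": joint speeds; "effort": joint torques, N m; "tool_pos": TCP position; "tool_rot": TCP orientation; "force": force on the tool from outside, world axes, zero at the start; "wrist_torque": the same for the moment, N m; "grip_width": finger opening in m; "grasp_force": force on a finger pad.
Only numpy, scipy, OpenCV 4.12 (cv2) and the standard library are available. Lean on these libraries where they do the work, as an engineer would, in place of code of your own. Each camera call takes 0.05 s, during which the arm holds its last target. There are 200 camera calls.

## Task

Set the sizing gauge for the next figurine: with a fingertip laid lightly on top of the knurled wheel, roll it, in several strokes if need be, so that the sliding jaw closes towards the fixed jaw until its pointer stands opposite the pointer of the mark clip, then take the hand away. Move the jaw only by the wheel, do not touch the jaw or the clip, press the wheel gently, and leave the figurine and the two pots where they stand.

Things in the scene. Friction and masses are not known exactly. Their poses are not given: they have to be found in the camera images.
- gauge: Bench sizing gauge, screwed down: grey base plate 100 x 270 x 10 mm. Origin: centre of its underside, on the desk. y runs along it from the wheel (y = -70 mm) to the fixed jaw (dark steel block, face at y = +105 mm, 70 mm high); x runs across, pointers on the -x side; z up. Grey cheeks 68 mm high stand beside the wheel, a gear cover 58 mm high between wheel and jaws.
- wheel_top (a point): Crown (highest point) of the unpressed wheel, 92 mm above the desk, mid-width; fixed to the gauge, with its axes: it neither turns nor sinks with the wheel. The head that carries wheel and jaws floats on springs over the base plate: it begins to sink at about 2 N and gives about 1 mm per N more, up to 8 mm (about 10 N), then it is hard. Over 25 N is too much.
- wheel: Dark steel knurled wheel, 64 mm across, 30 mm wide, axle along gauge x, 60 mm above the desk; origin at its centre. Its top 24 mm stand above the cheeks. Turned by fingertip friction: top moved towards the fixed jaw (gauge +y) closes the jaw, 14 mm per rad (0.44 mm per mm of rim travel); the other way opens it. Turns with about 1 N at the rim and stays where left.
- jaw: Sliding jaw of dark steel on the rail, 46 x 30 mm, its upright plate 73 mm high. Origin: the tip of its flat pointer, which points to the gauge's -x side, 44 mm above the desk; axes as the gauge's. At the start it is 13 to 42 mm short of the mark (towards the wheel). Driven by the wheel alone; not to be touched.
- mark: Mark clip of dark steel, 16 mm wide, fixed on the -x edge of the base plate. Origin: the tip of its flat pointer, which points at the rail (gauge +x), 44 mm above the desk; axes as the gauge's. The jaw is set when the jaw's pointer tip has the same gauge y as this one (the tips pass 3 mm apart in x). Not to be touched.
- figurine: Loose bystander: small fired-clay angel, 64 x 112 x 103 mm high, behind the gauge. Origin at the centre of its underside.
- dark_pot: Loose bystander: black paint pot with a black lid, 52 mm across, 71 mm high, behind the gauge. Origin at the centre of its underside.
- small_pot: Loose bystander: small pink paint pot with a lid, 45 mm across, 63 mm high, in front of the gauge near the wheel. Origin at the centre of its underside.

How it is judged (in metres and radians):
On the way, in this order (a step that is already met when the one before it is completed fails the run):
1. a fingertip rests on the wheel while the jaw is still well short of the mark (contact force between the fingers and wheel above 0.5 N and y of jaw in the frame of mark below -0.006 m), for 0.05 s.
2. the jaw's pointer stands opposite the mark (y of jaw in the frame of mark between -0.003 and 0.003 m), for 0.2 s.
At the end, for the whole second after the job is handed in: The jaw's pointer tip is within 3 mm of the mark's pointer tip along the gauge, the wheel is at rest, and the figurine and the two pots stand upright within 15 mm of where they were (all of step 2 and angular speed of wheel below 0.1 rad/s and distance of each of figurine, dark_pot, small_pot from where it was at the start of the episode below 0.015 m and angle between each of figurine, dark_pot, small_pot's own z axis and vertical below 0.2 rad); the robot touches nothing.
It fails at once if the jaw is touched (contact force between any of the fingers, the arm and jaw above 1 N).
It fails at once if the mark clip is touched (contact force between any of the fingers, the arm and mark above 1 N).
It fails at once if the wheel is pressed with more than 25 N (contact force between the fingers and wheel above 25 N).
It fails at once if the figurine or a pot is lifted, knocked or pushed away (distance of any of figurine, dark_pot, small_pot from where it was at the start of the episode above 0.025 m).
It also fails if it takes over 48 s, if anything falls off the work surface, if the arm or the gripper's body presses on something with over 40 N, if the wrist force passes 120 N, or if a joint passes its speed limit or range.

## Working session

There is one attempt and no reset: what is moved stays moved. The work goes in short steps, Python scripts to look and compute and a tool call to move; the robot and the scene stay as the last step left them, time stands still between calls to the robot, and variables do not carry over. Pictures are saved under pics/ and viewed, at most 10 in all, crops included, and the job is handed in when it is done.

Besides the shell and the picture viewer there is one more tool, called after "Emit:" by a JSON object that holds its "api" and its "payload", one argument or row to a line. play_rows: Moves the arm, as the interface text tells. Its arguments: {"type":"object","properties":{"steps":{"type":"array","items":{"type":"array","items":{"type":"array","items":{"type":"number"}}}},"force":{"type":"number"}},"required":["steps"]}

```bash
mkdir -p pics
cat > h.py <<'E'
import numpy as np, cv2
from cell import *
def proj(c,P):
    P=np.atleast_2d(P); V=np.array(c['view']); K=np.array(c['intrinsics'])
    q=P@V[:3,:3].T+V[:3,3]; s=np.c_[q[:,0]/-q[:,2], -q[:,1]/-q[:,2]]
    s=s*(1+c['k1']*(s**2).sum(1,keepdims=True))
    return s@K[:2,:2].T+K[:2,2]
def ray(c,uv):
    V=np.array(c['view']); K=np.array(c['intrinsics'])
    d=np.linalg.solve(K,[*uv,1])[:2]; s=d.copy()
    for _ in range(20): s=d/(1+c['k1']*(s@s))
    R=V[:3,:3]; return -R.T@V[:3,3], R.T@np.array([s[0],-s[1],-1])
def onz(c,uv,z):
    o,d=ray(c,uv); return o+d*(z-o[2])/d[2]
def save(c,n): cv2.imwrite('pics/'+n,cv2.cvtColor(np.asarray(c['frame']),cv2.COLOR_RGB2BGR))
E
python3 - <<'E'
from h import *
print(get_obs())
cs={n:read_camera(n) for n in('side','top')}
im=[]
for n,c in cs.items():
    save(c,n+'0.png'); print(n,np.round(ray(c,(256,192)),3),c['k1'])
    for t in('gauge','wheel','jaw','mark','figurine','dark_pot','small_pot'):
        for s in silhouettes(n,t)[:2]:
            ys,xs=np.nonzero(s['pixels']); print(t,round(s['p'],2),np.round(s['extent']),xs.mean().round(1),ys.mean().round(1),len(xs))
E
```

```text
{'time_s': 0.0, 'qpos': array([68.64642288, 18.43881463, -4.01380277, 83.17465055,  1.29727561,
       78.54175876, -3.26038245]), 'joint_velocities': array([-0.02067806, -0.0052831 ,  0.02714993, -0.06008203, -0.06244417,
       -0.00963943, -0.04282946]), 'effort': array([-1.12344583e-04, -4.91288495e+01, -4.04223762e-01, -3.12527919e+01,
       -6.41131564e-02,  4.37730260e-02,  1.89323346e-04]), 'tool_pos': array([ 0.24490286, -0.60149671,  0.22146629]), 'tool_rot': array([-1.79890140e+02,  8.58207677e-03,  2.21617607e+01]), 'force': array([ 0.68161168,  0.63626468, -0.12121668]), 'wrist_torque': array([0.01666093, 0.00499724, 0.0283499 ]), 'grasp_force': 0.0, 'grip_width': 0.0871348104523921}
side [[ 0.266  0.54   0.659]
 [ 0.272 -0.671 -0.69 ]] -0.08621377400064319
gauge 0.65 [158. 176. 275. 300.] 218.7 240.5 6508
wheel 0.72 [224. 171. 249. 211.] 236.4 189.4 670
wheel 0.36 [161. 172. 275. 308.] 218.9 240.6 6457
jaw 0.59 [196. 216. 238. 250.] 213.9 234.5 637
mark 0.5 [226. 253. 243. 277.] 233.5 262.7 300
figurine 0.63 [169. 144. 214. 205.] 191.8 181.3 1234
dark_pot 0.74 [156. 199. 187. 240.] 170.9 218.1 1068
dark_pot 0.5 [161. 175. 278. 305.] 218.8 240.5 6764
small_pot 0.73 [281. 189. 308. 226.] 293.3 207.3 799
top [[ 0.435 -0.018  0.936]
 [ 0.081 -0.004 -0.997]] -0.1465689903505001
gauge 0.85 [166. 161. 292. 206.] 227.4 181.0 5704
gauge 0.68 [242. 112. 291. 155.] 265.2 131.4 818
wheel 0.92 [246. 167. 276. 190.] 259.9 178.4 520
jaw 0.73 [205. 165. 230. 192.] 211.1 179.3 482
mark 0.57 [193. 199. 206. 210.] 198.0 204.9 111
figurine 0.83 [238. 114. 291. 150.] 265.1 131.5 818
dark_pot 0.58 [201. 126. 231. 153.] 216.9 136.6 615
small_pot 0.85 [265. 215. 288. 235.] 273.4 227.9 337
```

View pics/side0.png

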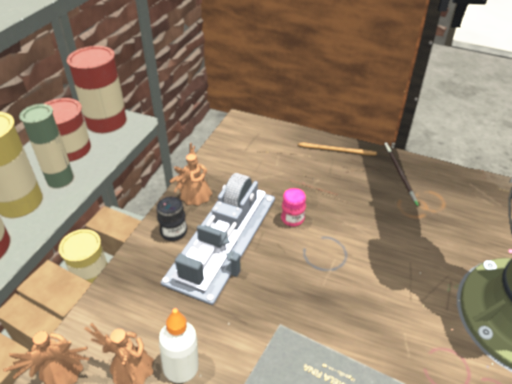

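View pics/top0.png

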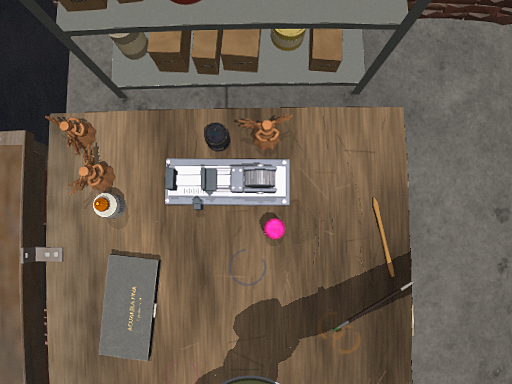

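Side view: gauge with the wheel at about (237,189), jaw at (214,234) and mark at (234,262). Top view: the gauge lies across the picture, with the wheel on the right at (260,178), the fixed jaw on the left, and the small pot in front at (274,228).

Run:
```python
from h import *
from scipy.optimize import least_squares
cs={n:read_camera(n) for n in('side','top')}
m={n:silhouettes(n,'gauge')[0]['pixels'] for n in cs}
# fit the base-plate-plus-boxes hull: soft compare of hull polygons
def box(x0,x1,y0,y1,z0,z1): return np.array([[x,y,z] for x in(x0,x1) for y in(y0,y1) for z in(z0,z1)])
plate=box(-.05,.05,-.135,.135,0,.01)
def W(p,P): c,s=np.cos(p[2]),np.sin(p[2]); return P@np.array([[c,s,0],[-s,c,0],[0,0,1]])+[p[0],p[1],0]
c=cs['top']
for uv in((165,159),(290,159),(291,206),(165,204)): print(np.round(onz(c,uv,.01),3))
cn=cv2.findContours(m['top'].astype(np.uint8),cv2.RETR_EXTERNAL,cv2.CHAIN_APPROX_NONE)[0]
r=cv2.minAreaRect(max(cn,key=len)); print(r)
Q=np.array([onz(c,u,.01) for u in cv2.boxPoints(r)]); print(Q.round(3))
# wheel triangulation
from itertools import product
def tri(name):
    o,d=[],[]
    for n in cs:
        s=silhouettes(n,name)[0]; ys,xs=np.nonzero(s['pixels']); a,b=ray(cs[n],(xs.mean(),ys.mean())); o.append(a); d.append(b/np.linalg.norm(b))
    A=sum(np.eye(3)-np.outer(b,b) for b in d); B=sum((np.eye(3)-np.outer(b,b))@a for a,b in zip(o,d))
    return np.linalg.solve(A,B).round(3)
for t in('wheel','jaw','mark','small_pot','dark_pot','figurine'): print(t,tri(t))
for n,(x0,y0,x1,y1) in {'top':(155,110,305,240),'side':(150,140,310,310)}.items():
    im=np.asarray(cs[n]['frame'])[y0:y1,x0:x1,::-1]; cv2.imwrite(f'pics/c_{n}.png',cv2.resize(im,None,fx=5 if n=='top' else 3.5,fy=5 if n=='top' else 3.5,interpolation=cv2.INTER_CUBIC)[:600,:800])
```

```text
[0.584 0.175 0.01 ]
[ 0.58  -0.096  0.01 ]
[ 0.478 -0.096  0.01 ]
[0.486 0.175 0.01 ]
((226.99996948242188, 180.99998474121094), (45.99999237060547, 123.99998474121094), 90.0)
[[ 0.586  0.175  0.01 ]
 [ 0.582 -0.094  0.01 ]
 [ 0.483 -0.092  0.01 ]
 [ 0.486  0.175  0.01 ]]
wheel [ 0.533 -0.03   0.066]
jaw [0.535 0.073 0.048]Traceback (most recent call last):
  File "<stdin>", line 22, in <module>
  File "<stdin>", line 19, in tri
IndexError: list index out of range
```

Emit:
{"api": "play_rows", "payload": {
  "steps": [
    [[0,0,0,0,0,0.13,0],[0,0,0,0,0,0.13,0],[0,0,0,0,0,0.14,0],[0.02,-0.04,0,0,0,0,0],[0.02,-0.04,0,0,0,0,0],[0.02,-0.04,0,0,0,0,0],[0.02,-0.04,0,0,0,0,0],[0.02,-0.04,0,0,0,0,0],[0.02,-0.04,0,0,0,0,0],[0.02,-0.04,0,0,0,0,0],[0.02,-0.04,0,0,0,0,0],[0,0,0,0,0,0,0]]
  ],
  "force": 20
}}

```text
time_s: 2.5
tool_pos: [0.4132, -0.2773, 0.2232]
tool_rot: [-179.9, -0.1, -0.1]
force: [-0.4, -0.8, -0.3]
grip_width: 0.0033
grasp_force: 0.0
```

Run:
```python
from h import *
cs={n:read_camera(n) for n in('side','top','wrist')}
for n in cs:
    print(n,[ (t,round(s['p'],2),np.round(s['extent'])) for t in('wheel','jaw','mark') for s in silhouettes(n,t)[:1]])
a=np.asarray(cs['top']['frame'])[155:215,160:260]
b=np.asarray(cs['side']['frame'])[200:300,160:260]
f=lambda i,w,h:cv2.resize(i,(w,h),interpolation=cv2.INTER_CUBIC)
w=np.asarray(cs['wrist']['frame'])
cv2.imwrite('pics/m1.png',np.vstack([np.hstack([f(a,400,240),f(w,400,240)]),np.hstack([f(b,360,360),np.zeros((360,440,3),np.uint8)])])[:,:,::-1])
```

```text
side [('wheel', 0.68, array([226., 174., 251., 208.])), ('jaw', 0.68, array([194., 212., 234., 250.])), ('mark', 0.82, array([225., 250., 244., 276.]))]
top [('wheel', 0.83, array([244., 169., 274., 188.])), ('jaw', 0.57, array([203., 170., 228., 192.])), ('mark', 0.54, array([193., 199., 204., 210.]))]
wrist [('wheel', 0.53, array([ 0., 25.,  6., 67.]))]
```

View pics/m1.png

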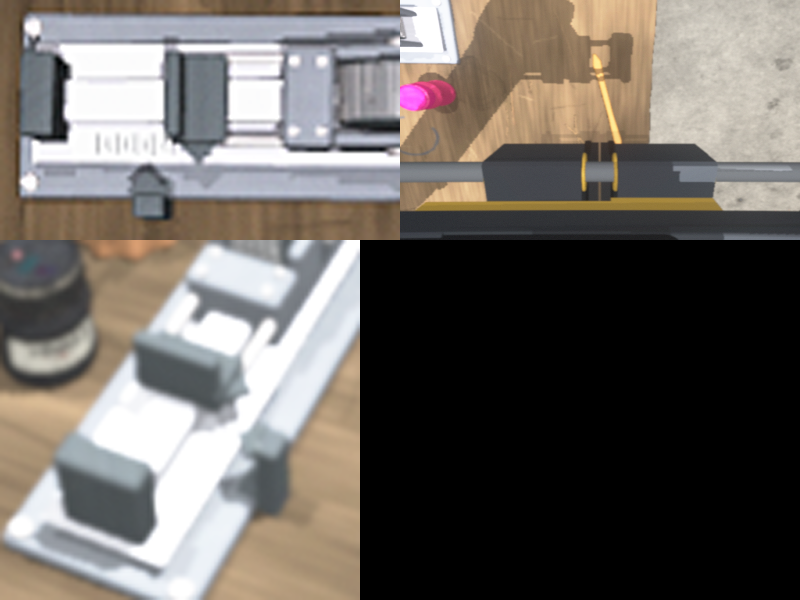

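Top crop: the jaw pointer tip is at about pixel (210,195) and the mark tip at (197.5,196.2), so the jaw is about 26 mm short, or about 59 mm of rim travel. The side crop agrees. Next I'll approach above the wheel.

Emit:
{"api": "play_rows", "payload": {
  "steps": [
    [[0.02,-0.039,0,0,0,0,0],[0.02,-0.039,0,0,0,0,0],[0.02,-0.039,0,0,0,0,0],[0.02,-0.039,0,0,0,0,0],[0.02,-0.039,0,0,0,0,0],[0.02,-0.039,0,0,0,0,0],[0,0,0.03,0,0,0,0],[0,0,0.03,0,0,0,0],[0,0,0.03,0,0,0,0],[0,0,0.02,0,0,0,0],[0,0,0,0,0,0,0],[0,0,0,0,0,0,0]]
  ]
}}

```text
time_s: 4.3
tool_pos: [0.5327, -0.0518, 0.1129]
tool_rot: [-180.0, -0.0, -0.8]
force: [0.4, -0.2, 0.6]
grip_width: 0.0006
grasp_force: 0.0
```

Run:
```python
from h import *
o=get_obs();print(o['tool_pos'],o['force'])
cs={n:read_camera(n) for n in('side','top')}
for n,c in cs.items(): print(n,proj(c,[o['tool_pos'],[.533,-.03,.092]]).round(1))
b=np.asarray(cs['side']['frame'])[130:250,180:300]
a=np.asarray(cs['top']['frame'])[140:220,190:300]
f=lambda i,w,h:cv2.resize(i,(w,h),interpolation=cv2.INTER_CUBIC)
cv2.imwrite('pics/m2.png',np.hstack([f(b,400,400),f(a,400,400)])[:,:,::-1])
```

```text
[ 0.53269192 -0.05181009  0.11292436] [ 0.44259196 -0.18885157  0.64454682]
side [[242.2 162.7]
 [237.4 178.7]]
top [[271.7 175.3]
 [260.2 176.6]]
```

View pics/m2.png

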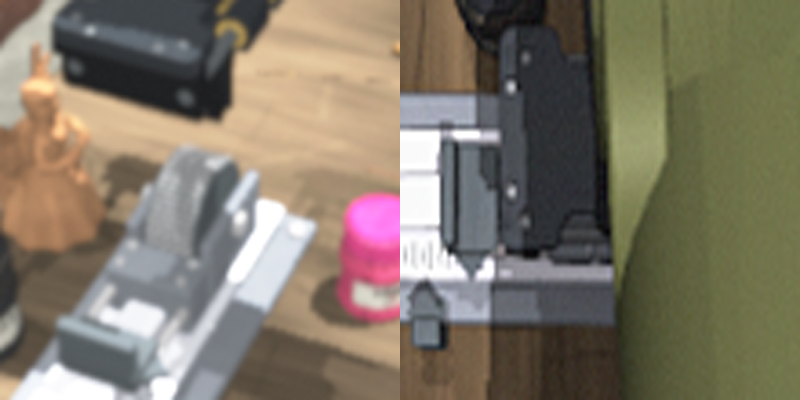

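The tip hangs behind and above the wheel crown, and its projected TCP agrees with the picture to about 2 px. Next I'll lower it gently.

Emit:
{"api": "play_rows", "payload": {
  "steps": [
    [[0,-0.01,0.008,0,0,0,0],[0,0,0.008,0,0,0,0],[0,0,0.003,0,0,0,0],[0,0,0.002,0,0,0,0],[0,0,0.002,0,0,0,0],[0,0,0,0,0,0,0],[0,0,0,0,0,0,0]]
  ]
}}

```text
time_s: 5.1
tool_pos: [0.5325, -0.0418, 0.0898]
tool_rot: [180.0, 0.0, -0.8]
force: [-1.6, 0.2, 3.7]
grip_width: 0.0003
grasp_force: 1.5
```

Emit:
{"api": "play_rows", "payload": {
  "steps": [
    [[0,0,0.001,0,0,0,0],[0,-0.003,0,0,0,0,0],[0,-0.003,0,0,0,0,0],[0,-0.003,0,0,0,0,0],[0,-0.003,0,0,0,0,0],[0,-0.003,0,0,0,0,0],[0,-0.003,0,0,0,0,0],[0,-0.003,0,0,0,0,0],[0,-0.003,0,0,0,0,0]]
  ]
}}

```text
time_s: 6.0
tool_pos: [0.5332, -0.0172, 0.0887]
tool_rot: [-180.0, -0.0, -0.7]
force: [-1.6, -0.8, 4.4]
grip_width: 0.0005
grasp_force: 1.9
```

```bash
cat > v.py <<'E'
import sys
from h import *
o=get_obs();print(o['time_s'],o['tool_pos'],o['force'])
cs={n:read_camera(n) for n in('side','top')}
for n in cs: print(n,[(t,round(s['p'],2),np.round(s['extent'],1)) for t in('jaw','mark') for s in silhouettes(n,t)[:1]])
a=np.asarray(cs['top']['frame'])[170:215,180:240]
b=np.asarray(cs['side']['frame'])[205:285,185:265]
f=lambda i,w,h:cv2.resize(i,(w,h),interpolation=cv2.INTER_CUBIC)
cv2.imwrite('pics/'+sys.argv[1],np.hstack([f(a,400,300),f(b,300,300)])[:,:,::-1])
E
python3 v.py s1.png
```

```text
6.0 [ 0.53322446 -0.01716769  0.0887121 ] [-1.64615999 -0.84309728  4.35335508]
side [('jaw', 0.88, array([194. , 217.1, 236.3, 254.4])), ('mark', 0.85, array([226.2, 252.1, 245.7, 276.6]))]
top [('mark', 0.42, array([194.1, 198.8, 201.9, 207.7]))]
```

View pics/s1.png

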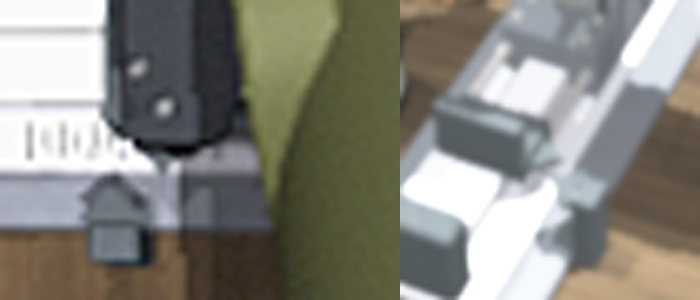

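Top crop: the jaw tip is now at about u=204.4 and the mark at 197.3, so about 15 mm remains. The wheel rolls without slip, so I'll make a second stroke.

Emit:
{"api": "play_rows", "payload": {
  "steps": [
    [[0,0,-0.006,0,0,0,0],[0,0,-0.006,0,0,0,0],[0,0.012,0,0,0,0,0],[0,0.013,0,0,0,0,0],[0,0,0.005,0,0,0,0],[0,0,0.004,0,0,0,0],[0,0,0.002,0,0,0,0],[0,0,0.001,0,0,0,0],[0,0,0,0,0,0,0]]
  ]
}}

```text
time_s: 7.2
tool_pos: [0.5325, -0.0427, 0.0886]
tool_rot: [180.0, 0.0, -0.7]
force: [-1.3, -2.3, 3.8]
grip_width: 0.0004
grasp_force: 2.1
```

Emit:
{"api": "play_rows", "payload": {
  "steps": [
    [[0,-0.003,0,0,0,0,0],[0,-0.003,0,0,0,0,0],[0,-0.003,0,0,0,0,0],[0,-0.003,0,0,0,0,0],[0,-0.003,0,0,0,0,0],[0,-0.003,0,0,0,0,0],[0,-0.003,0,0,0,0,0],[0,-0.003,0,0,0,0,0],[0,0,0,0,0,0,0]]
  ]
}}

```text
time_s: 8.1
tool_pos: [0.5331, -0.0173, 0.0886]
tool_rot: [-179.9, -0.0, -0.7]
force: [-1.2, 1.0, 3.9]
grip_width: 0.0005
grasp_force: 2.2
```

Emit:
{"api": "play_rows", "payload": {
  "steps": [
    [[0,0,-0.006,0,0,0,0],[0,0,-0.006,0,0,0,0],[0,0.012,-0.01,0,0,0,0],[0,0.02,-0.02,0,0,0,0],[0,0.04,0,0,0,0,0],[0,0.04,0,0,0,0,0],[0,0,0,0,0,0,0],[0,0,0,0,0,0,0]]
  ]
}}

```text
time_s: 8.9
tool_pos: [0.531, -0.1331, 0.1308]
tool_rot: [180.0, -0.0, -1.0]
force: [0.3, 0.6, 0.3]
grip_width: 0.0006
grasp_force: 0.0
```

```bash
python3 v.py s2.png
```

```text
8.9 [ 0.53103445 -0.13308168  0.13083414] [0.25298287 0.5768164  0.29295345]
side [('jaw', 0.56, array([190.9, 212.3, 235.3, 260.6])), ('mark', 0.68, array([224.9, 253.2, 241.6, 275.5]))]
top [('jaw', 0.75, array([190.9, 167.2, 228.7, 194.5])), ('mark', 0.48, array([192.1, 198.6, 204.6, 209.6]))]
```

View pics/s2.png

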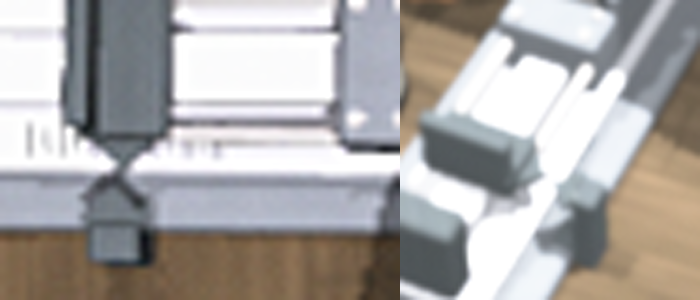

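Top crop: the jaw tip is at about x=122 and the mark tip at about 116, so roughly 2 mm remains. I'll take a closer crop to measure it.

Run:
```python
from h import *
ft=np.mean([np.asarray(read_camera('top')['frame']).astype(float) for _ in range(6)],0).astype(np.uint8)
c=read_camera('side'); fs=np.asarray(c['frame']); t=read_camera('top')
a=ft[186:212,188:212]; b=fs[236:266,212:242]
f=lambda i,k:cv2.resize(i,None,fx=k,fy=k,interpolation=cv2.INTER_CUBIC)
A=f(a,16); B=f(b,13)
out=np.zeros((420,790,3),np.uint8); out[:A.shape[0],:A.shape[1]]=A; out[:B.shape[0],400:400+B.shape[1]]=B[:, :390]
# draw gauge-x direction through mark tip in side view
for cc,off,k,ox in((t,(188,186),16,0),(c,(212,236),13,400)):
    d=[proj(cc,[.5,y,.044])[0] for y in (.09,.10,.11)]; e=proj(cc,[.51,.10,.044])[0]
    print(np.round(d,1),'x+10mm',(e-d[1]).round(2))
cv2.imwrite('pics/z.png',out[:,:,::-1])
```

```text
[[202.1 196. ]
 [197.3 196.1]
 [192.5 196.2]] x+10mm [-0.02 -4.82]
[[227.  248.9]
 [224.5 253.2]
 [221.9 257.6]] x+10mm [-5.4 -1.8]
```

View pics/z.png

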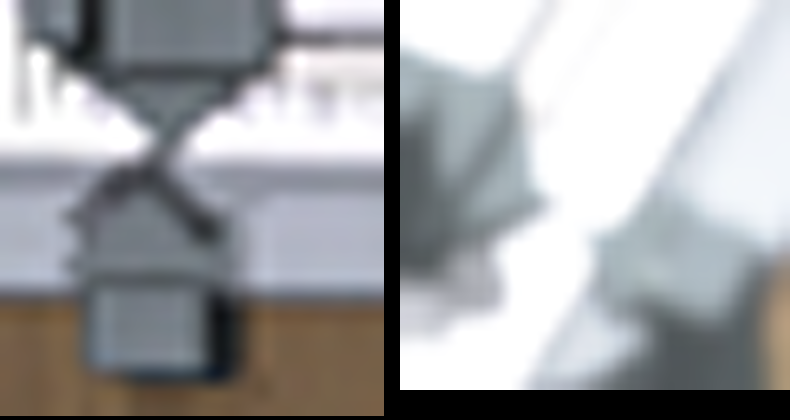

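Both views put the jaw about 2.4 mm short: top Δ≈1.1 px, and the side solution gives 2.5 mm. One short 5.5 mm stroke should close it.

Emit:
{"api": "play_rows", "payload": {
  "steps": [
    [[0,-0.04,0,0,0,0,0],[0,-0.04,0,0,0,0,0],[0,-0.02,0,0,0,0,0],[0,0,0,0,0,0,0],[0,0,0.02,0,0,0,0],[0,0,0.012,0,0,0,0],[0,0,0.005,0,0,0,0],[0,0,0.003,0,0,0,0],[0,0,0.002,0,0,0,0],[0,0,0,0,0,0,0],[0,0,0,0,0,0,0]]
  ]
}}

```text
time_s: 10.7
tool_pos: [0.5328, -0.031, 0.0891]
tool_rot: [180.0, -0.0, -0.8]
force: [-3.7, -1.2, 5.1]
grip_width: 0.0005
grasp_force: 2.4
```

Emit:
{"api": "play_rows", "payload": {
  "steps": [
    [[0,-0.0015,0,0,0,0,0],[0,-0.0015,0,0,0,0,0],[0,-0.0015,0,0,0,0,0],[0,-0.001,0,0,0,0,0],[0,0,0,0,0,0,0],[0,0,-0.005,0,0,0,0],[0,0,-0.007,0,0,0,0],[0,0.01,-0.02,0,0,0,0],[0,0.04,-0.02,0,0,0,0],[0,0.04,0,0,0,0,0],[0,0.02,0,0,0,0,0],[0,0,0,0,0,0,0]]
  ]
}}

```text
time_s: 11.9
tool_pos: [0.5314, -0.1395, 0.1408]
tool_rot: [179.9, -0.1, -1.1]
force: [-0.1, -0.8, 0.0]
grip_width: 0.0004
grasp_force: 0.0
```

Run:
```python
from h import *
print(get_obs()['tool_pos'])
c=read_camera('side'); fs=np.asarray(c['frame']); t=read_camera('top')
ft=np.asarray(t['frame'])
for n in('figurine','dark_pot','small_pot'): print(n,[np.round(s['extent']) for s in silhouettes('side',n)[:1]])
f=lambda i,k:cv2.resize(i,None,fx=k,fy=k,interpolation=cv2.INTER_CUBIC)
A=f(ft[186:212,188:212],16); B=f(fs[236:266,212:242],13)
out=np.zeros((420,790,3),np.uint8); out[:A.shape[0],:A.shape[1]]=A; out[:B.shape[0],400:400+B.shape[1]]=B[:, :390]
cv2.imwrite('pics/z2.png',out[:,:,::-1])
```

```text
[ 0.53136442 -0.13950931  0.140845  ]
figurine [array([172., 142., 213., 203.])]
dark_pot [array([154., 196., 189., 240.])]
small_pot [array([285., 190., 306., 228.])]
```

View pics/z2.png

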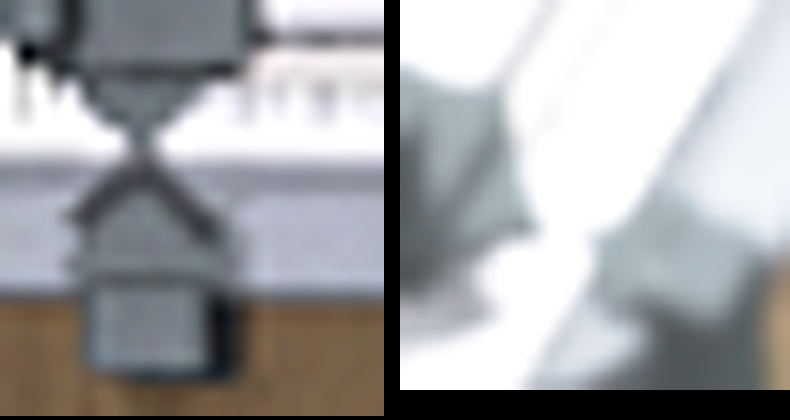

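The two tips are aligned in the top view (jaw x≈145, mark≈147, within about 0.3 mm). The bystanders haven't moved and the hand is clear, so I'll hand in.

```bash
python3 -c "
from cell import *
print(sign_off())"
```

```text
the job is handed in; nothing more can be done
None
```

I set the gauge in three light wheel strokes, and the job is handed in: in the last top view the jaw pointer stands opposite the mark to within about 1 mm (the blurrier side view read about 2 mm past it), the hand is clear and the figurine and pots stand where they were, but sign-off returned no verdict.

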